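# Wedge the rack tray just off its base

## Robot

A 6-joint arm with a two-finger parallel gripper is mounted at the origin on a cart in front of the work surface, level with it; the furniture and walls round the work are solid. World frame = base frame: x ahead of the robot, y to its left, z up, the work surface at z = 0. Lengths are in mm, angles in rad, forces in N, time in s.
With the tool pointing down it reaches from about 350 to 975 mm from the base axis. Payload 7.1 kg.
Tool frame: the origin (TCP) lies midway between the tips of the shut fingers; the grasp point (between the pads) lies 19 mm behind it (ctrl.grip_depth is the distance from the TCP to the grasp point, in mm); z points along the fingers, y is the line along which they close (so a half turn about z gives the same grasp; the last joint's range is limited). The gripper opens to 88 mm and grips with 3 to 60 N. Pads are 20 mm wide; open, the fingers measure 115 mm over their backs; the gripper's body (75 mm by 178 mm) begins 61 mm behind the grasp point.
Start: joints at [-1.187, 0.423, 1.63, -0, 1.089, -0.019], TCP at [245.013, -574.955, 222.675] pointing down, gripper open.
Joint ranges: [-3, 3], [-0.9, 2.11], [0.09, 2.58], [-1.31, 4.45], [0.11, 2.69], [-2.54, 2.54]. Speed limits (rad/s): [2.39, 2.39, 3.01, 3.14, 3.14, 3.14].

## Interface

Orientations are given as a rotation vector (axis times angle).
In Python, from workcell import get_obs, vision, ctrl gives the robot as it stands.
- The arm moves only by the tool step_arm, never from a script. Its argument "plan" is a list of rows, each a list of 7 numbers: the opening, from -1 (shut) to 1 (fully open), then the shift along the tool's x, y, z as a fraction of full scale, then the turn, a rotation vector about the tool's x, y, z as a fraction of full scale. In form: [[fingers, dx, dy, dz, wx, wy, wz], ...]. A call has 1 to 20 rows; each row shifts and turns the commanded pose from where the row before left it, along the tool's axes as they then stand; what a row does not reach is not made up. Full scale, the value 1, is 50 mm for a shift and 0.12 rad for a turn. A row lasts 1/8 s, in which the tool goes at most 62.5 mm and 10.7 degrees, less where a joint would pass 70% of its speed; a pose out of reach is approached as far as the arm can. A call with a number of a shift or a turn outside -1 to 1 is refused whole. A call with a gripper value outside its range is refused whole. The fingers move at their own pace and stop on an object; the grip force is fixed at half the most. Time passes only in rows, so rows that do not move let the fingers close. It gives the time, the measured TCP pose, the force, the opening and the grip force at its end, in the units of the state.
- get_obs(): the state, without advancing time (a new reading comes with each control period).
- vision.get_image(name): name is "scene" or "top" or "wrist"; returns a dict with "pixels" (400x640x3 uint8, red, green, blue), "depth" (400x640 float32, mm along the optical axis (not along the pixel's ray), 0 where there is no reading), "fx", "fy", "cx", "cy" (pixels), "T" (4x4, takes a point from camera to world coordinates); the wrist camera has in their place "T_tool_cam" (4x4, takes a point from camera to tool coordinates, whose origin is the TCP and whose axes are the flange's). Camera axes: x right, y down, z forward; pixel columns grow to the right and rows downward; lengths in mm; the calibration is good to about 2 mm. The wrist camera is an equidistant fisheye: a pixel r from the principal point sees the ray r / f radians off the axis. A picture is of the moment at which its call begins: read the wrist's pose just before it.
- ctrl.close_job(): hands the job in; it is judged then, once.
The state is a dict: "t": time; "qpos": joint angles; "qvel": joint speeds; "joint_torque": joint torques, N m; "ee_pos": TCP position; "orientation": TCP orientation; "ft_force": force on the tool from outside, world axes, zero at the start; "moment": the same for the moment, N m; "width": finger opening in mm; "grasp_force": force on a finger pad.
Only numpy, scipy, OpenCV 4.12 (cv2) and the standard library are available. Lean on these libraries where they do the work, as an engineer would, in place of code of your own. Each camera call takes 0.05 s, during which the arm holds its last target. There are 200 camera calls.

## Task

The bus is parked on a slope and the tray that carries the sample tubes has to come up a touch at the front. Take the levelling wedge whose colour matches the band on the tray's front edge, slide it flat along the worktop, thin end first, into the open front of the stand and under the middle of the tray's front bar until the tray just lifts off its base (a gap of 2 to 7 mm at the bar, about 4 to 5 mm is ideal, never over 10 mm). Finish while still gripping and holding the wedge there, for the colleague who turns the levelling screw; the wedge alone carries the tray, so keep the robot off tray and stand, and leave the other wedge and the things around alone.

Things in the scene. Friction and masses are not known exactly. Their poses are not given: they have to be found in the camera images.
- stand: fixed white U-shaped base, 155 x 194 mm, open to the front (its -x, towards the robot). Two rails, 10 mm high, inner faces at y = +-75 mm, x = -55 to +75 mm, with rubber rest pads 16 mm high under the tray; a cross bar joins them at the back (x = 62 to 88 mm); bare worktop between. Origin on the worktop in the middle, x to the back, z up
- tray: aluminium tray with a blue front band, hinged at the stand's back, with a fixed rack of tubes (to 120 mm above the worktop, from 70 mm behind the front bar). Origin on the hinge axis, 75 mm behind the stand's origin, 19 mm high; x to the back. 155 x 190 mm; front part under 28 mm high. Lies on the pads by its weight (2 to 5 N at the bar); only swings up at the front
- lip (a point): middle of the lowest line of the tray's steel front bar (round, 10 mm diameter, along y): 150 mm in front of the hinge axis (stand x = -75 mm), 12 mm above the worktop when the tray lies on its base. Its height over 12 mm is the gap lifted.
- blue_wedge: loose blue wedge, 130 x 40 mm, 0.12 kg. Origin under its centre; x to the thin end. Grip block x = -65 to -20 mm, 34 mm high, 40 mm wide (grip across y at x = -43 mm); then a ramp falls evenly from 25 mm high at x = -20 mm to 3 mm at x = +65 mm. It meets the bar when the bar is over x = +30 mm (ramp 12 mm high); each further mm of push lifts it 0.26 mm
- blue_wedge_tip (a point): middle of the lower edge of the blue wedge's thin end, 65 mm ahead of its origin
- blue_wedge_line (a point): white line across the blue wedge's ramp, 12.8 mm ahead of its origin, where the ramp is 16.5 mm high: with this line under the bar the gap is 4.5 to 5 mm
- yellow_wedge: loose yellow wedge of the same shape; it belongs to another stand and stays where it is
- swabs: white and blue swab box, 52 x 60 x 57 mm, loose, to be left alone; origin under its centre
- labels: white roll of labels, 69 mm across, 30 mm high, loose, to be left alone
- gauze: pale green flat gauze pack, 55 x 70 x 10 mm, loose, to be left alone
- pen: white marker pen with blue cap, 135 mm long, lying, loose, to be left alone
- stapler: dark grey stapler, 32 x 125 x 46 mm, loose, to be left alone
There are look-alikes about, which are no part of the job. Several things have the shape of the blue_wedge; the one meant has the colours described above.

How it is judged:
By the outcome, as a careful person would: the job done as asked, in the order asked, and still so for the second after the job is handed in, while the arm keeps its last pose, push and grip.
It also fails if it takes over 38 s, if anything falls off the work surface, if the arm or the gripper's body presses on something with over 40 N, if the wrist force passes 120 N, or if a joint passes its speed limit or range.

## Working session

There is one attempt and no reset: what is moved stays moved. The work goes in short steps, Python scripts to look and compute and a tool call to move; the robot and the scene stay as the last step left them, time stands still between calls to the robot, and variables do not carry over. Pictures are saved under pics/ and viewed, at most 10 in all, crops included, and the job is handed in when it is done.

Besides the shell and the picture viewer there is one more tool, called after "Call:" as name([rows], argument=value, ...), one row to a line, values as JSON. step_arm: Moves the arm, as the interface text tells. Its arguments: {"type":"object","properties":{"plan":{"type":"array","items":{"type":"array","items":{"type":"number","minimum":-1,"maximum":1}}}},"required":["plan"]}

```bash
mkdir -p pics; cat > h.py <<'E'
import numpy as np, cv2, pickle
from workcell import get_obs, vision, ctrl
from scipy.spatial.transform import Rotation as R
def grab(n, save=None):
    o=get_obs(); im=vision.get_image(n)
    if save: cv2.imwrite('pics/'+save, im['pixels'][:,:,::-1])
    im['obs']=o; pickle.dump(im,open(f'{n}.pkl','wb')); return im
def world(im,u,v,z=None):
    "point by depth (z None) or by plane z; pinhole cams"
    d=np.array([(u-im['cx'])/im['fx'],(v-im['cy'])/im['fy'],1.]); T=im['T']
    if z is None: p=d*np.median(im['depth'][int(v)-1:int(v)+2,int(u)-1:int(u)+2]); return (T@np.r_[p,1])[:3]
    r=T[:3,:3]@d; return T[:3,3]+r*(z-T[2,3])/r[2]
E
python3 - <<'E'
from h import *
for n in ('top','scene'):
    im=grab(n,n+'1.png'); print(n,im['fx'],im['cx'],im['cy'],im['T'].round(3).tolist())
print({k:np.round(v,3) for k,v in get_obs().items()}, ctrl.grip_depth)
E
```

```text
top 397.8248507624706 318.54811182692407 201.34852955164155 [[-0.013, -0.995, 0.097, 489.299], [-0.999, 0.01, -0.034, -13.424], [0.033, -0.098, -0.995, 1096.13], [0.0, 0.0, 0.0, 1.0]]
scene 496.04884437046286 316.8316578131584 198.6015722709261 [[-0.745, -0.358, 0.563, -239.722], [-0.667, 0.377, -0.642, 889.925], [0.018, -0.854, -0.52, 817.244], [0.0, 0.0, 0.0, 1.0]]
{'t': np.float64(0.1), 'qpos': array([-1.187,  0.424,  1.631, -0.   ,  1.089, -0.019]), 'qvel': array([-0.001, -0.001, -0.001,  0.   ,  0.001,  0.001]), 'joint_torque': array([-0.0000e+00, -5.4561e+01, -2.7432e+01,  6.4000e-02,  1.9000e-02,
       -0.0000e+00]), 'ee_pos': array([ 244.824, -574.496,  221.974]), 'orientation': array([-3.077, -0.628,  0.   ]), 'ft_force': array([-0.017, -0.131,  1.078]), 'moment': array([ 0.078, -0.016, -0.01 ]), 'grasp_force': np.float64(0.0), 'width': np.float64(87.325)} 18.700000000000003
```

View pics/top1.png

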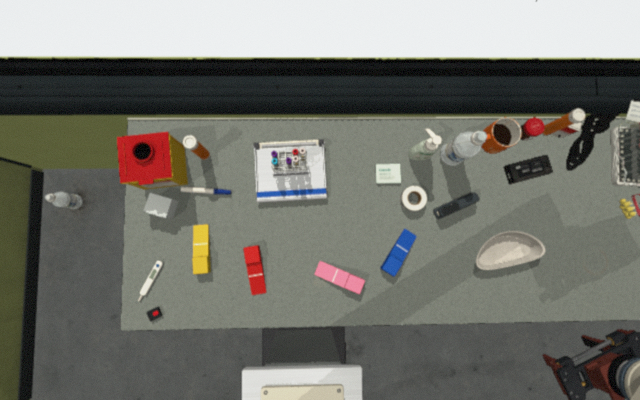

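View pics/scene1.png

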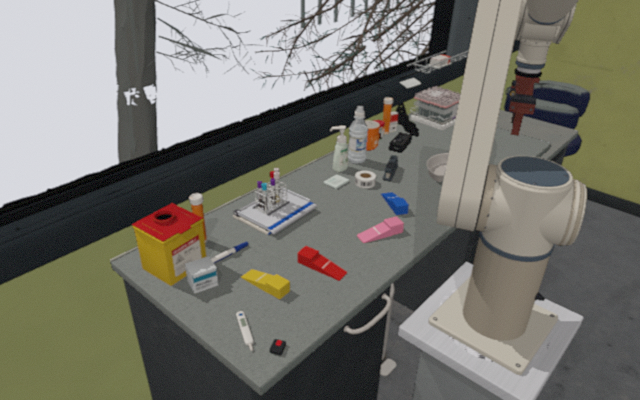

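Candidates of wedge shape (top view): yellow (201,249), red (255,270), pink (340,278), blue (398,252). The tray's band at (292,194) is blue, so I choose blue (398,252). Other blue things are the pen cap (222,192) and the swab box (160,205). Next is a close crop to check the choice.

```bash
python3 - <<'E'
from h import *
t=pickle.load(open('top.pkl','rb')); s=pickle.load(open('scene.pkl','rb'))
a=cv2.resize(t['pixels'][130:290,240:440],(800,640//1),interpolation=cv2.INTER_CUBIC)
a=cv2.resize(t['pixels'][135:285,240:440],(640,480),interpolation=cv2.INTER_CUBIC)
cv2.imwrite('pics/crop1.png',a[:,:,::-1])
for n,im in (('top',t),('scene',s)):
    hsv=cv2.cvtColor(im['pixels'],cv2.COLOR_RGB2HSV)
    m=cv2.inRange(hsv,(105,120,60),(125,255,255))
    k,l,st,c=cv2.connectedComponentsWithStats(m)
    for i in range(1,k):
        if st[i,4]>30:
            r=cv2.minAreaRect(np.argwhere(l==i)[:,::-1].astype(np.float32))
            print(n,st[i],c[i].round(1),np.round(cv2.boxPoints(r),1).tolist(),world(im,*c[i]).round(1))
E
```

```text
top [215 189  16   5  61] [221.5 191.5] [[215.0, 193.0], [215.0, 189.0], [230.0, 189.0], [230.0, 193.0]] [625.  213.4  13.3]
top [257 189  69   8 301] [291.  192.4] [[256.79998779296875, 191.89999389648438], [325.0, 188.10000610351562], [325.20001220703125, 192.6999969482422], [257.0, 196.5]] [619.9  24.4  20.1]
top [381 229  35  47 698] [398.2 252.9] [[379.8999938964844, 267.8999938964844], [404.1000061035156, 228.1999969482422], [418.20001220703125, 236.8000030517578], [394.0, 276.5]] [ 452.4 -263.9   18.6]
scene [382 193  26  22 343] [396.  203.2] [[380.6000061035156, 195.0], [392.6000061035156, 185.3000030517578], [411.3999938964844, 208.6999969482422], [399.29998779296875, 218.39999389648438]] [ 420.2 -225.5   31.5]
scene [269 202  43  27 130] [290.2 215.2] [[268.3999938964844, 227.0], [310.3999938964844, 201.0], [311.79998779296875, 203.3000030517578], [269.79998779296875, 229.3000030517578]] [616.2  29.9  21.7]
scene [235 242  13   9  55] [240.7 246. ] [[234.39999389648438, 246.8000030517578], [246.0, 241.0], [248.0, 245.0], [236.39999389648438, 250.8000030517578]] [617.6 218.   11.6]
```

View pics/crop1.png

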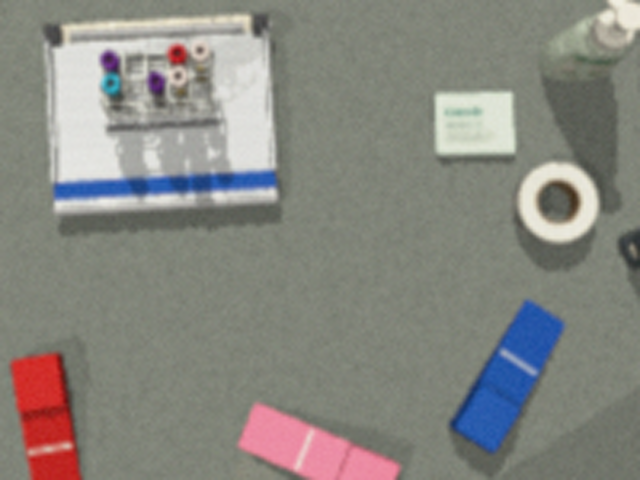

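The crop shows the blue wedge with its grip block at lower left (490,420) and thin end at upper right (545,315), with the white line at (518,362). The tray's front edge runs from (55,208) to (278,200) and its band is blue, so the choice stands.

```bash
cat >> h.py <<'E'
def ray(im,u,v):
    d=np.array([(u-im['cx'])/im['fx'],(v-im['cy'])/im['fy'],1.]); r=im['T'][:3,:3]@d; return im['T'][:3,3],r/np.linalg.norm(r)
def tri(a,b):
    "closest point of two rays, and miss"
    (o1,r1),(o2,r2)=a,b; A=np.stack([r1,-r2],1); s=np.linalg.lstsq(A,o2-o1,rcond=None)[0]
    p,q=o1+s[0]*r1,o2+s[1]*r2; return ((p+q)/2).round(1),round(float(np.linalg.norm(p-q)),1)
def cloud(im,m):
    v,u=np.nonzero(m&(im['depth']>0)); d=im['depth'][v,u]
    P=np.stack([(u-im['cx'])/im['fx']*d,(v-im['cy'])/im['fy']*d,d],1); return P@im['T'][:3,:3].T+im['T'][:3,3]
E
python3 - <<'E'
from h import *
t=pickle.load(open('top.pkl','rb')); s=pickle.load(open('scene.pkl','rb'))
def comp(im,lo,hi,x,y,w,h):
    m=np.zeros((400,640),np.uint8); hsv=cv2.cvtColor(im['pixels'],cv2.COLOR_RGB2HSV)
    m[y:y+h,x:x+w]=cv2.inRange(hsv,lo,hi)[y:y+h,x:x+w]; return m>0
B=((105,120,60),(125,255,255)); W=((0,0,150),(179,110,255))
mt=comp(t,*B,375,225,50,56); ms=comp(s,*B,375,180,45,45)
P=cloud(t,mt); print('heights',np.percentile(P[:,2],[2,10,50,90,98]).round(1)); 
r=cv2.minAreaRect(P[:,:2].astype(np.float32)); print('rect',r,cv2.boxPoints(r).round(1).tolist())
hi=P[P[:,2]>29]; lo=P[P[:,2]<24]; print(hi.mean(0).round(1),lo.mean(0).round(1),len(hi),len(lo))
lt=comp(t,*W,385,235,30,35); ls=comp(s,*W,382,190,25,22)
for n,l in(('t',lt),('s',ls)): print(n,np.argwhere(l)[:,::-1].tolist()[:30])
ct,cs=[np.argwhere(l)[:,::-1].mean(0) for l in (lt,ls)]; 
if lt.any() and ls.any(): print('line tri',ct,cs,tri(ray(t,*ct),ray(s,*cs)))
bt=comp(t,*B,250,180,80,20); bs=comp(s,*B,262,195,60,40)
e=[]
for m in (bt,bs):
    q=np.argwhere(m)[:,::-1]; L=q[q[:,0]<=q[:,0].min()+1].mean(0);Rr=q[q[:,0]>=q[:,0].max()-1].mean(0); e.append((L,Rr)); print(L,Rr)
print('band',[tri(ray(t,*e[0][i]),ray(s,*e[1][i])) for i in (0,1)])
P=cloud(t,bt); c=P.mean(0); print('band depth',c,np.linalg.svd(P[:,:2]-c[:2],full_matrices=False)[2][0])
# tray front: points beyond the band, height>8
m=np.zeros((400,640),bool); m[135:205,250:332]=1
P=cloud(t,m); P=P[(P[:,2]>10)&(P[:,2]<32)]; r=cv2.minAreaRect(P[:,:2].astype(np.float32)); print('tray',r,cv2.boxPoints(r).round(1).tolist())
E
```

```text
heights [ 1.   5.1 19.2 33.6 35.8]
rect ((454.0414733886719, -268.620849609375), (45.310428619384766, 129.8550567626953), 56.037330627441406) [[387.5, -251.10000610351562], [495.20001220703125, -323.70001220703125], [520.5, -286.1000061035156], [412.79998779296875, -213.60000610351562]]
[ 420.1 -242.8   32.7] [ 472.5 -276.9   12.5] 241 427
t [[396, 244], [397, 244], [396, 245], [397, 245], [398, 245], [399, 245], [397, 246], [398, 246], [399, 246], [400, 246], [399, 247], [400, 247], [401, 247], [402, 247], [401, 248], [402, 248], [403, 248], [402, 249], [403, 249], [404, 249], [405, 249], [404, 250], [405, 250], [406, 250], [405, 251], [406, 251], [407, 251]]
s [[396, 196], [397, 196], [388, 197], [392, 197], [393, 197]]
line tri [401.18518519 247.51851852] [393.2 196.6] (array([ 464.9, -275.1,   14.3]), 4.6)
[257.5 194.5] [324.5 190.5]
[269.5        229.33333333] [310.4 202.8]
band [(array([615. , 115.2,  15.4]), 1.5), (array([624.7, -66.9,  17. ]), 0.1)]
band depth [619.72636579  24.16985629  21.97999407] [ 0.04840233 -0.99882792]
tray ((681.6196899414062, 26.793228149414062), (166.67178344726562, 195.30946350097656), 2.70687198638916) [[593.7999877929688, 120.4000015258789], [603.0, -74.69999694824219], [769.5, -66.80000305175781], [760.2999877929688, 128.3000030517578]]
```

Call:
step_arm([
  [1, 0.72, -0.59, 0.1, 0, 0, 0],
  [1, 0.72, -0.59, 0.1, 0, 0, 0],
  [1, 0.72, -0.59, 0.1, 0, 0, 0],
  [1, 0.72, -0.59, 0.1, 0, 0, 0],
  [1, 0.72, -0.59, 0.1, 0, 0, 0],
  [1, 0.72, -0.59, 0.1, 0, 0, 0],
  [1, 0.72, -0.59, 0.1, 0, 0, 0],
  [1, 0.72, -0.59, 0.1, 0, 0, 0],
  [1, 0, 0, 0, 0, 0, 1],
  [1, 0, 0, 0, 0, 0, 1],
  [1, 0, 0, 0, 0, 0, 1],
  [1, 0, 0, 0, 0, 0, 1],
  [1, 0, 0, 0, 0, 0, 1],
  [1, 0, 0, 0, 0, 0, 1],
  [1, 0, 0, 0, 0, 0, 1],
  [1, 0, 0, 0, 0, 0, 1],
  [1, 0, 0, 0, 0, 0, 0.2],
  [1, 0, 0, 0, 0, 0, 0],
])

```text
t: 2.35
ee_pos: [417.3, -244.9, 182.6]
orientation: [-3.011, 0.897, 0.0]
ft_force: [-0.1, -0.6, -0.2]
width: 87.3
grasp_force: 0.0
```

```bash
cat >> h.py <<'E'
def yaw(o):
    x=R.from_rotvec(o['orientation']).as_matrix()[:,0]; return np.arctan2(x[1],x[0])
def wcam(im):
    "4x4 camera to world of the wrist picture"
    T=np.eye(4); T[:3,:3]=R.from_rotvec(im['obs']['orientation']).as_matrix(); T[:3,3]=im['obs']['ee_pos']; return T@im['T_tool_cam']
def wray(im,u,v):
    a,b=u-im['cx'],v-im['cy']; r=np.hypot(a,b); th=r/im['fx']; k=np.sin(th)/max(r,1e-9)
    T=wcam(im); return T[:3,3],T[:3,:3]@np.array([a*k,b*k,np.cos(th)])
def wplane(im,u,v,z):
    o,r=wray(im,u,v); return o+r*(z-o[2])/r[2]
def wproj(im,p):
    q=np.linalg.inv(wcam(im))@np.r_[p,1]; h=np.hypot(q[0],q[1]); th=np.arctan2(h,q[2]); return im['cx']+im['fx']*th*q[0]/h, im['cy']+im['fy']*th*q[1]/h
def state():
    o=get_obs(); print('t',round(o['t'],2),'p',np.round(o['ee_pos'],1),'yaw',round(yaw(o),4),'rv',np.round(o['orientation'],4),'f',np.round(o['ft_force'],1),'w',round(o['width'],1),'g',round(o['grasp_force'],1),'q',np.round(o['qpos'],2)); return o
E
python3 - <<'E'
from h import *
state(); im=grab('wrist','w1.png'); print(im['fx'],im['cx'],im['cy'],im['T_tool_cam'].round(3).tolist())
E
```

```text
t 2.35 p [ 417.3 -244.9  182.6] yaw -0.5794 rv [-3.0106e+00  8.9750e-01  5.0000e-04] f [-0.1 -0.6 -0.2] w 87.3 g 0.0 q [-0.56  0.27  1.97 -0.    0.9   1.6 ]
309.70691628693146 318.1008178855817 204.0641412495446 [[-0.001, -0.965, -0.262, 71.031], [1.0, -0.001, -0.001, -0.355], [0.0, -0.262, 0.965, -163.064], [0.0, 0.0, 0.0, 1.0]]
```

View pics/w1.png

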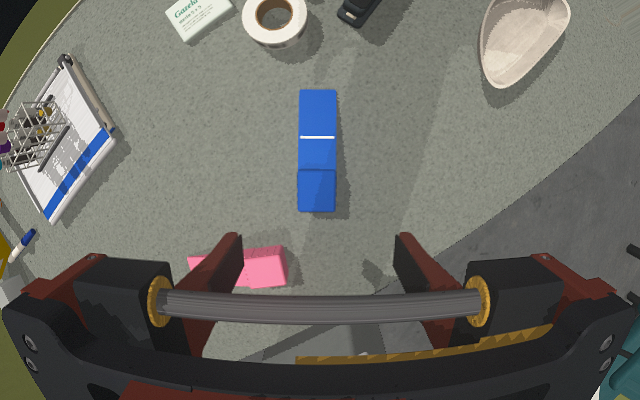

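The picture shows the blue wedge upright in the wrist view: block centre (317,190), white line (317,137), thin end at v=90. The tray's blue band runs at left from (45,220) to (110,130), and pink is near the left finger at (285,265).

```bash
python3 - <<'E'
from h import *
w=pickle.load(open('wrist.pkl','rb')); t=pickle.load(open('top.pkl','rb'))
hsv=cv2.cvtColor(w['pixels'],cv2.COLOR_RGB2HSV)
m=cv2.inRange(hsv,(105,120,60),(125,255,255)); roi=np.zeros_like(m); roi[85:216,290:345]=1; m*=roi
for v in (92,100,115,128,145,160,172,180,190,200,208,211): 
    u=np.nonzero(m[v])[0]; print(v,u.min() if len(u) else None,u.max() if len(u) else None,w['pixels'][v,317],end='; ')
vv=np.nonzero(m[:,317])[0]; print('\nrows',vv.min(),vv.max())
l=cv2.inRange(hsv,(0,0,150),(179,110,255)); l[:125]=0;l[150:]=0;l[:,:295]=0;l[:,340:]=0
q=np.argwhere(l)[:,::-1]; L=q[q[:,0]<=q[:,0].min()+1].mean(0);Rr=q[q[:,0]>=q[:,0].max()-1].mean(0);C=q.mean(0); print('line',L,Rr,C)
print('tri line',tri(wray(w,*C),ray(t,401.2,247.5)))
pl=[wplane(w,*p,16.5) for p in (L,Rr,C)]; print(np.round(pl,1),'len',np.linalg.norm(pl[0]-pl[1]))
a,b=wplane(w,317,vv.min()-.5,3),wplane(w,317,vv.max()+.5,34); print('tip',a.round(1),'rear',b.round(1),np.linalg.norm((a-b)[:2]))
# pink nearest corners
m=cv2.inRange(cv2.cvtColor(t['pixels'],cv2.COLOR_RGB2HSV),(160,60,100),(178,255,255)); m[:,:310]=0;m[:,370:]=0;m[:250]=0;m[300:]=0
P=cloud(t,m>0);P=P[P[:,2]>0]; print('pink',cv2.boxPoints(cv2.minAreaRect(P[:,:2].astype(np.float32))).round(0).tolist())
o=w['obs']; y=yaw(o); print('fingers',[(np.array([418,-244])+s*np.array([np.sin(y),-np.cos(y)])*57.5).round() for s in(1,-1)])
E
```

```text
92 299 335 [ 52 106 201]; 100 299 335 [ 53 106 201]; 115 299 336 [ 52 109 203]; 128 299 335 [ 54 107 203]; 145 298 335 [ 52 108 204]; 160 298 335 [ 54 110 204]; 172 298 335 [ 46  98 189]; 180 298 335 [ 49 102 195]; 190 298 335 [ 48  97 182]; 200 298 334 [ 45  93 174]; 208 298 334 [ 46  90 173]; 211 300 333 [ 48  75 134]; 
rows 90 211
line [295.66666667 135.33333333] [333.5 137. ] [314.51666667 136.525     ]
tri line (array([ 466.6, -271.8,   22.3]), 0.7)
[[ 478.1 -255.7   16.5]
 [ 454.6 -288.1   16.5]
 [ 466.  -271.6   16.5]] len 40.02053013870994
tip [ 507.7 -302.     3. ] rear [ 400.  -231.4   34. ] 128.72731617975862
pink [[341.0, -159.0], [381.0, -176.0], [437.0, -51.0], [397.0, -34.0]]
fingers [array([ 387., -292.]), array([ 449., -196.])]
```

Call:
step_arm([
  [1, 0, -0.04, 0.7, 0, 0, 0],
  [1, 0, 0, 0.7, 0, 0, 0],
  [1, 0, 0, 0.6, 0, 0, 0],
  [1, 0, 0, 0, 0, 0, 0],
])

```text
t: 2.9
ee_pos: [417.2, -242.4, 81.0]
orientation: [-3.009, 0.898, 0.007]
ft_force: [-1.1, -0.4, -0.6]
width: 87.9
grasp_force: 0.0
```

```bash
python3 - <<'E'
from h import *
a=pickle.load(open('wrist.pkl','rb')); state(); b=grab('wrist')
def feats(w):
    hsv=cv2.cvtColor(w['pixels'],cv2.COLOR_RGB2HSV); m=cv2.inRange(hsv,(105,120,50),(125,255,255))
    k,l,st,c=cv2.connectedComponentsWithStats(cv2.morphologyEx(m,cv2.MORPH_CLOSE,np.ones((9,3))))
    ok=[i for i in range(1,k) if st[i,0]<318<st[i,0]+st[i,2] and st[i,1]<260]; i=max(ok,key=lambda i:st[i,4]); x,y,W,H,_=st[i]; print('box',st[i])
    col=w['pixels'][y:y+H,x+W//2-3:x+W//2+4,0].mean(1); lv=np.nonzero(col>col.max()*.7)[0].mean()+y
    edges={v:(np.nonzero(l[v]==i)[0].min(),np.nonzero(l[v]==i)[0].max()) for v in (y+4,y+H//2,y+H-8)}
    v=int(lv); u=sum(edges[y+H//2])/2
    g=w['pixels'][y:y+H,x+W//2-6:x+W//2+7].sum(2).mean(1); d=np.abs(np.diff(g)); print('line v',lv,'jumps',[(int(j)+y,int(d[j])) for j in np.argsort(-d)[:8]],edges)
    return u,lv,y,y+H-1
fa,fb=feats(a),feats(b)
print('line',tri(wray(a,fa[0],fa[1]),wray(b,fb[0],fb[1])))
print('tip',tri(wray(a,fa[0],fa[2]-.5),wray(b,fb[0],fb[2]-.5)))
print('line pl',wplane(b,fb[0],fb[1],16.5),'tip',wplane(b,fb[0],fb[2]-.5,3))
cv2.imwrite('pics/w2.png',b['pixels'][:,:,::-1])
E
```

```text
t 2.9 p [ 417.2 -242.4   81. ] yaw -0.5801 rv [-3.0092  0.8981  0.0069] f [-1.1 -0.4 -0.6] w 87.9 g 0.0 q [-0.55  0.45  2.03  0.    0.67  1.6 ]
box [ 297   89   40  123 4624]
line v 137.0 jumps [(np.int32(135), 408), (np.int32(138), 281), (np.int32(137), 126), (np.int32(168), 66), (np.int32(170), 47), (np.int32(210), 38), (np.int32(134), 26), (np.int32(167), 21)] {np.int32(93): (np.int64(299), np.int64(335)), np.int32(150): (np.int64(298), np.int64(335)), np.int32(204): (np.int64(298), np.int64(335))}
box [ 290   73   57  176 9581]
line v 141.0 jumps [(np.int32(142), 216), (np.int32(138), 204), (np.int32(139), 164), (np.int32(143), 151), (np.int32(187), 47), (np.int32(73), 42), (np.int32(190), 42), (np.int32(188), 38)] {np.int32(77): (np.int64(294), np.int64(345)), np.int32(161): (np.int64(292), np.int64(346)), np.int32(241): (np.int64(292), np.int64(344))}
line (array([ 464.3, -273.2,   13.8]), 0.5)
tip (array([ 508.9, -302.5,    1.2]), 0.6)
line pl [ 464.42216669 -273.59157215   16.5       ] tip [ 508.43800084 -302.53357467    3.        ]
```

View pics/w2.png

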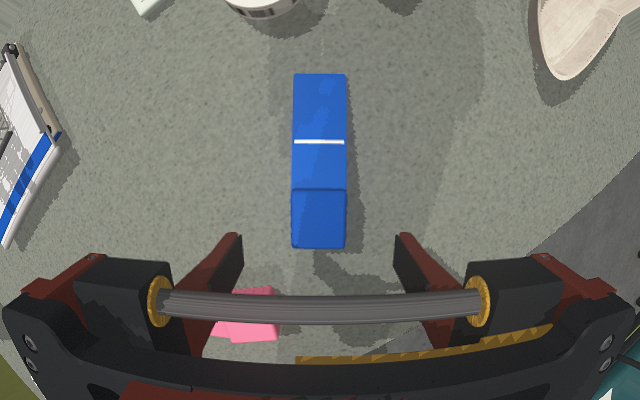

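Call:
step_arm([
  [1, 0, 0, 0.7, 0, 0, 0],
  [1, 0, 0, 0.6, 0, 0, 0],
  [1, 0, 0, 0.2, 0, 0, 0],
  [1, 0, 0, 0, 0, 0, 0],
  [-1, 0, 0, 0, 0, 0, 0],
  [-1, 0, 0, 0, 0, 0, 0],
  [-1, 0, 0, 0, 0, 0, 0],
  [-1, 0, 0, 0, 0, 0, 0],
  [-1, 0, 0, 0, 0, 0, 0],
  [-1, 0, 0, 0, 0, 0, 0],
])

```text
t: 4.2
ee_pos: [418.6, -243.3, 7.7]
orientation: [3.01, -0.9, 0.0]
ft_force: [-0.3, 0.3, 2.1]
width: 40.0
grasp_force: 30.0
```

```bash
python3 -c "
from h import *
state()"
```

```text
t 4.2 p [ 418.6 -243.3    7.7] yaw -0.5811 rv [ 3.0099 -0.9     0.    ] f [-0.3  0.3  2.1] w 40.0 g 30.0 q [-0.55  0.6   2.04 -0.    0.51  1.6 ]
```

Call:
step_arm([
  [-1, -0.06, -0.5, 0, 0, 0, 0],
  [-1, -0.06, -0.5, 0, 0, 0, 0],
  [-1, -0.06, -0.5, 0, 0, 0, 0],
  [-1, -0.06, -0.5, 0, 0, 0, 0],
  [-1, -0.06, -0.5, 0, 0, 0, 0],
  [-1, 0, 0, 0, 0, 0, -1],
  [-1, 0, 0, 0, 0, 0, -1],
  [-1, 0, 0, 0, 0, 0, -1],
  [-1, 0, 0, 0, 0, 0, -1],
  [-1, 0, 0, 0, 0, 0, -1],
  [-1, 0, 0, 0, 0, 0, -0.24],
  [-1, 0, 0, 0, 0, 0, 0],
])

```text
t: 5.7
ee_pos: [474.8, -130.6, 7.7]
orientation: [3.141, 0.072, 0.0]
ft_force: [-0.0, -0.1, 1.8]
width: 39.9
grasp_force: 30.0
```

```bash
python3 -c "
from h import *
state()"
```

```text
t 5.7 p [ 474.8 -130.6    7.7] yaw 0.0459 rv [3.1407e+00 7.2100e-02 4.0000e-04] f [-0.  -0.1  1.8] w 39.9 g 30.0 q [-0.29  0.6   2.02  0.    0.52  1.23]
```

Call:
step_arm([
  [-1, 0.01, -0.6, 0, 0, 0, 0],
  [-1, 0.01, -0.6, 0, 0, 0, 0],
  [-1, 0.01, -0.6, 0, 0, 0, 0],
  [-1, 0.01, -0.6, 0, 0, 0, 0],
  [-1, 0.01, -0.6, 0, 0, 0, 0],
  [-1, 0, 0, 0, 0, 0, 0],
])

```text
t: 6.45
ee_pos: [469.9, 20.8, 7.7]
orientation: [-3.14, -0.077, 0.0]
ft_force: [0.3, 1.3, 1.9]
width: 39.9
grasp_force: 30.0
```

```bash
python3 - <<'E'
from h import *
state(); b=grab('wrist','w3.png'); grab('top')
E
```

```text
t 6.45 p [469.9  20.8   7.7] yaw 0.0489 rv [-3.1405e+00 -7.6800e-02  1.0000e-04] f [0.3 1.3 1.9] w 39.9 g 30.0 q [0.02 0.59 2.07 0.   0.49 1.54]
```

View pics/w3.png

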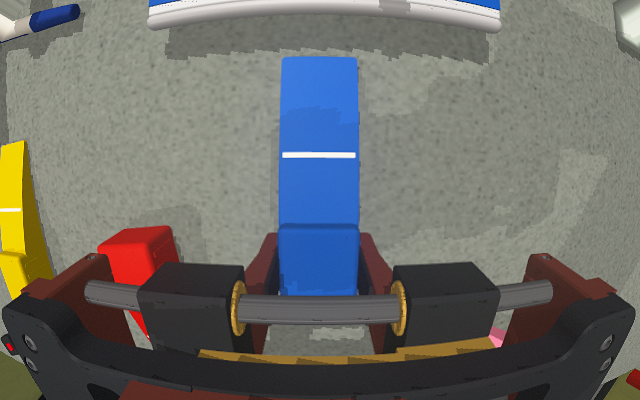

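The picture shows the gripped wedge straight ahead (white line at v=155, tip at v=57) and the tray's bar at the top, its ends at about (149,27) and (500,30).

```bash
python3 - <<'E'
from h import *
w=pickle.load(open('wrist.pkl','rb')); t=pickle.load(open('top.pkl','rb'))
def edge(im,cols,v0,v1):
    out=[]
    for u in cols:
        g=im['pixels'][v0:v1,u].astype(int).min(1); d=g[:-1]-g[1:]; j=len(d)-1-np.argmax(d[::-1]>25) if (d>25).any() else np.argmax(d); out.append((u,v0+np.argmax(d)+.5))
    return np.array(out)
e=edge(w,range(160,495,15),3,45)
P=np.array([wplane(w,u,v,15.1) for u,v in e]); P[:,0]+=4.65
k=np.polyfit(P[:,1],P[:,0],1); r=P[:,0]-np.polyval(k,P[:,1]); g=np.abs(r)<2; k=np.polyfit(P[g,1],P[g,0],1)
print('edge v',e[:,1]); print('res',r.round(1),'yaw from bar',-np.arctan(k[0]),'n',g.sum())
# ends: last bright columns on row of bar
for v in (18,20,22,24): 
    row=w['pixels'][v].astype(int).min(1); u=np.nonzero(row[120:530]>150)[0]+120; print(v,u.min(),u.max(),[wplane(w,x,v,17).round(1).tolist() for x in (u.min()-.5,u.max()+.5)])
# top view: bar front edge
et=edge(t,range(264,322,4),188,206); Q=np.array([world(t,u,v,15) for u,v in et]); kt=np.polyfit(Q[:,1],Q[:,0],1)
print('top edge',et[:,1],'x at y=23',np.polyval(kt,23),'yaw',-np.arctan(kt[0]),'wrist x at 23',np.polyval(k,23))
for u,v in et[[2,-3]]:  # height: intersect with the wrist bar edge
    o,r=ray(t,u,v); zs=np.arange(0,40,.5); 
    C=wcam(w)[:3,3]; best=min(zs,key=lambda z:abs((lambda p:p[1+0]*0+np.interp(p[1],*(lambda L:(L[np.argsort(L[:,1]),1],L[np.argsort(L[:,1]),0]))(np.array([wplane(w,*q,z) for q in e[g]])))-p[0])(o+r*(z-o[2])/r[2]))); print('height two views',best)
# wedge edges and line
print([ (v,[ (np.nonzero(w['pixels'][v,260:380,2].astype(int)-w['pixels'][v,260:380,0]>80)[0]+260)[i] for i in (0,-1)]) for v in (65,100,140,180,210)])
E
```

```text
edge v [12.5  8.5  6.5  3.5 11.5  6.5  4.5  3.5  3.5  3.5  4.5  4.5  7.5  3.5
  3.5 13.5  7.5 13.5  4.5  6.5  9.5 12.5 15.5]
res [ 2.9  3.4  3.   3.3 -2.8 -0.8 -0.5 -0.6 -1.1 -1.4 -2.2 -2.2 -3.7 -1.1
 -0.5 -5.7 -1.3 -3.9  2.8  3.1  3.   3.1  3.3] yaw from bar 0.04173943832408037 n 8
18 148 499 [[601.3, 122.3, 17.0], [612.4, -73.4, 17.0]]
20 147 499 [[600.2, 122.8, 17.0], [611.1, -73.3, 17.0]]
22 147 500 [[598.9, 122.7, 17.0], [610.0, -74.0, 17.0]]
24 147 501 [[597.7, 122.5, 17.0], [608.9, -74.7, 17.0]]
top edge [191.5 191.5 190.5 190.5 190.5 190.5 190.5 189.5 189.5 189.5 188.5 188.5
 188.5 188.5 188.5] x at y=23 627.6702609949481 yaw 0.0503153485080013 wrist x at 23 609.1903167911491
height two views 0.0
height two views 0.0
[(65, [np.int64(281), np.int64(356)]), (100, [np.int64(280), np.int64(357)]), (140, [np.int64(279), np.int64(358)]), (180, [np.int64(279), np.int64(358)]), (210, [np.int64(279), np.int64(358)])]
```

```bash
python3 - <<'E'
from h import *
w=pickle.load(open('wrist.pkl','rb')); t=pickle.load(open('top.pkl','rb'))
print('w320',w['pixels'][0:45:2,320].min(1)); print('t290',t['pixels'][185:206,300].min(1))
def edge(im,cols,v0,v1):
    "lowest bar pixel: bottom of the last run brighter than midway to the ground below"
    out=[]
    for u in cols:
        g=cv2.GaussianBlur(im['pixels'],(3,1),0)[v0:v1,u].astype(float).min(1); d=g[:-1]-g[1:]
        th=140; b=np.nonzero(g>th)[0]
        if len(b) and b[-1]+1<len(g): j=b[-1]; out.append((u,v0+j+(g[j]-th)/(g[j]-g[j+1])))
    return np.array(out)
e=edge(w,range(155,498,8),0,45); P=np.array([wplane(w,u,v,15.1) for u,v in e]); P[:,0]+=4.65
k=np.polyfit(P[:,1],P[:,0],1); 
for _ in range(3): r=P[:,0]-np.polyval(k,P[:,1]); g=np.abs(r)<1.5; k=np.polyfit(P[g,1],P[g,0],1)
print('ev',e[:,1].round(0)); print('res',r.round(1),'n',g.sum(),'yaw',-np.arctan(k[0]),'bar x at y24.4',np.polyval(k,24.4))
et=edge(t,range(262,323,4),186,206); print('et',et[:,1].round(1))
for z in (5,10,12,15,18,21,25):
    Q=np.array([world(t,u,v,z) for u,v in et]); kt=np.polyfit(Q[:,1],Q[:,0],1)
    S=np.array([wplane(w,u,v,z) for u,v in e[g]]); ks=np.polyfit(S[:,1],S[:,0],1)
    print(z,'top',np.polyval(kt,24.4).round(1),-np.arctan(kt[0]).round(4),'wrist',np.polyval(ks,24.4).round(1),-np.arctan(ks[0]).round(4))
E
```

```text
w320 [225 208 182 162 141 120 109  94 108 108 109 106 102 106 104 106 102 102
 107 106 106 112 110]
t290 [164 163 158 151 110  57  34  31  37  83 154 199 178 170 140  96  85  86
  89  84  89]
ev [43. 39. 22. 20. 19. 18. 16. 15. 14. 13. 12. 11. 11. 10. 10.  9.  9.  8.
  8.  8.  8.  8.  8.  8.  9.  9.  9. 10. 10.  8.  8.  9. 14. 14. 16. 17.
 18. 19. 21. 22. 24. 26. 27.]
res [-11.3  -9.8   0.1   0.1   0.1   0.    0.   -0.    0.   -0.    0.    0.
  -0.   -0.   -0.   -0.1  -0.1  -0.1  -0.1  -0.1  -0.1  -0.1  -0.1  -0.
  -0.    0.   -0.    0.    0.    2.1   2.    2.1   0.    0.    0.    0.1
   0.    0.    0.   -0.   -0.    0.   -0. ] n 38 yaw 0.0468787961294461 bar x at y24.4 605.898035849247
et [201.2 200.9 200.7 200.6 200.3 200.  199.7 199.6 199.4 199.1 198.  198.1
 198.4 198.2 197.9 197.7]
5 top 602.2 0.0516 wrist 605.1 0.0469
10 top 601.7 0.0516 wrist 603.2 0.0469
12 top 601.5 0.0516 wrist 602.4 0.0469
15 top 601.2 0.0516 wrist 601.3 0.0469
18 top 600.9 0.0516 wrist 600.1 0.0469
21 top 600.6 0.0516 wrist 599.0 0.0469
25 top 600.1 0.0516 wrist 597.4 0.0469
```

Call:
step_arm([
  [-1, 0.2, 0.06, 0, 0, 0, 0],
  [-1, 0.3, 0, 0, 0, 0, 0],
  [-1, 0.3, 0, 0, 0, 0, 0],
  [-1, 0.25, 0, 0, 0, 0, 0],
  [-1, 0, 0, 0, 0, 0, 0],
])

```text
t: 7.18
ee_pos: [524.5, 18.5, 7.7]
orientation: [3.141, 0.074, 0.004]
ft_force: [1.6, -0.9, 3.4]
width: 39.7
grasp_force: 30.0
```

```bash
python3 - <<'E'
from h import *
state(); w=grab('wrist','w4.png')
p=w['pixels'].astype(int)
for v0,v1 in ((120,200),):
    g=p[v0:v1,310:330,0].mean(1); j=np.nonzero(g>g.max()*.75)[0]+v0; print('line v',j.mean(),wplane(w,319,j.mean(),16.5))
E
```

```text
t 7.17 p [524.5  18.5   7.7] yaw 0.0469 rv [3.1407 0.0737 0.004 ] f [ 1.6 -0.9  3.4] w 39.7 g 30.0 q [ 0.01  0.63  1.95 -0.    0.56  1.54]
line v 155.0 [579.20844581  21.43947292  16.5       ]
```

View pics/w4.png

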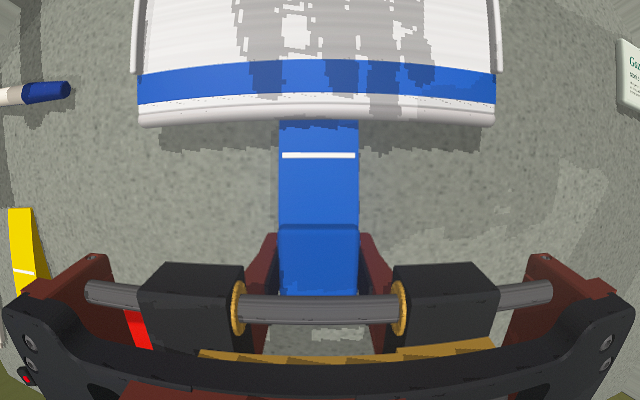

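The picture shows the wedge's tip under the bar, with the wedge centred (u=318.5 against the bar's middle, 316). The white line is at v=155 and the bar's front edge at about v=122.

```bash
python3 - <<'E'
from h import *
w=pickle.load(open('wrist.pkl','rb'))
print([(v,w['pixels'][v,318].tolist()) for v in range(112,130)])
for u in (318,250,390):
    print(u,w['pixels'][108:134,u].min(1))
for v in (119,121,123,125): print(v,wplane(w,318,v,17).round(1))
for v in (105,112): 
    r=w['pixels'][v].astype(int).min(1); u=np.nonzero(r[100:530]>150)[0]+100; a,b=[wplane(w,x,v,18) for x in (u.min(),u.max())]; print(u.min(),u.max(),a.round(1),b.round(1),((a+b)/2).round(1))
E
```

```text
[(112, [186, 183, 182]), (113, [178, 175, 174]), (114, [169, 166, 166]), (115, [147, 144, 146]), (116, [124, 124, 125]), (117, [114, 113, 115]), (118, [106, 107, 112]), (119, [69, 87, 120]), (120, [49, 79, 140]), (121, [48, 78, 141]), (122, [51, 82, 143]), (123, [49, 79, 142]), (124, [49, 79, 141]), (125, [47, 78, 139]), (126, [52, 88, 156]), (127, [60, 116, 212]), (128, [60, 113, 208]), (129, [58, 113, 206])]
318 [221 210 199 190 182 174 166 144 124 113 106  69  49  48  51  49  49  47
  52  60  60  58  61  60  59  57]
250 [230 222 215 205 197 190 179 169 158 147 133 124 111 109 109 109 111 111
 112 109 112 110 109 109 108 111]
390 [160 161 157 155 150 146 142 142 139 135 130 121 108  99  98  98 101 102
 103 101 101 101  98  96  97  97]
119 [597.2  22.8  17. ]
121 [596.2  22.7  17. ]
123 [595.2  22.7  17. ]
125 [594.2  22.6  17. ]
138 494 [605.8 121.7  18. ] [614.4 -72.3  18. ] [610.1  24.7  18. ]
138 493 [601.9 121.7  18. ] [610.4 -71.9  18. ] [606.2  24.9  18. ]
```

Call:
step_arm([
  [-1, 0.08, -0.03, 0, 0, 0, 0],
  [-1, 0.06, 0, 0, 0, 0, 0],
  [-1, 0.06, 0, 0, 0, 0, 0],
  [-1, 0.06, 0, 0, 0, 0, 0],
  [-1, 0.06, 0, 0, 0, 0, 0],
  [-1, 0.06, 0, 0, 0, 0, 0],
  [-1, 0.04, 0, 0, 0, 0, 0],
  [-1, 0, 0, 0, 0, 0, 0],
  [-1, 0, 0, 0, 0, 0, 0],
])

```text
t: 8.35
ee_pos: [537.6, 21.3, 7.3]
orientation: [-3.141, -0.075, 0.017]
ft_force: [-14.8, -0.8, 17.2]
width: 39.6
grasp_force: 30.0
```

```bash
python3 - <<'E'
from h import *
state(); w=grab('wrist'); s=grab('scene')
a=cv2.resize(w['pixels'][60:240,220:420],(480,432),interpolation=cv2.INTER_CUBIC); b=cv2.resize(s['pixels'][160:260,220:330],(300,272),interpolation=cv2.INTER_CUBIC)
c=np.zeros((432,780,3),np.uint8); c[:,:480]=a; c[:272,480:]=b; cv2.imwrite('pics/w5.png',c[:,:,::-1])
print(w['pixels'][110:175,310:326,0].mean(1).round(0).astype(int))
E
```

```text
t 8.35 p [537.6  21.3   7.3] yaw 0.0476 rv [-3.1406 -0.0748  0.0174] f [-14.8  -0.8  17.2] w 39.6 g 30.0 q [ 0.02  0.64  1.91 -0.    0.6   1.54]
[ 58  58  58  58  57  57  56  55  52  58 174 211 222 224 220 216 219 220
 223 203 172 179 211 227 222 219 203 192 181 172 164 156 147 135 124 113
  93  62  45  46  46  45  39 128 226 251 248 251 230 135  45  53  54  53
  54  53  54  53  53  52  51  51  52  51  50]
```

View pics/w5.png

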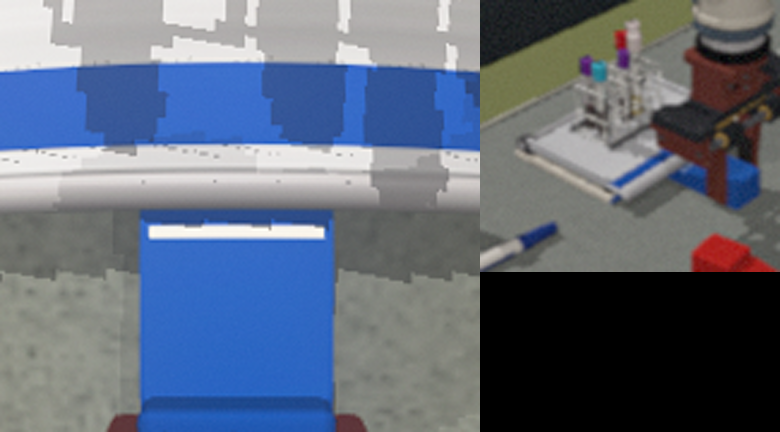

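The picture shows the white line just in front of the bar (v≈156 against the bar's edge at 146.5), the wedge centred and no slip in the grip. About 9 to 10 mm of push remains, because the arm gives under the load.

Call:
step_arm([
  [-1, 0.06, 0, -0.02, 0, 0, 0],
  [-1, 0.06, 0, 0, 0, 0, 0],
  [-1, 0.06, 0, 0, 0, 0, 0],
  [-1, 0, 0, 0, 0, 0, 0],
  [-1, 0, 0, 0, 0, 0, 0],
  [-1, 0, 0, 0, 0, 0, 0],
  [-1, 0, 0, 0, 0, 0, 0],
])

```text
t: 9.32
ee_pos: [552.3, 21.8, 8.7]
orientation: [-3.141, -0.075, 0.0]
ft_force: [-3.3, 0.0, -5.4]
width: 40.1
grasp_force: 30.0
```

```bash
cat > m.py <<'E'
from h import *
state(); w=grab('wrist'); g=w['pixels'][110:185,310:326,0].mean(1); print(g.round(0).astype(int))
E
python3 m.py
```

```text
t 9.32 p [552.3  21.8   8.7] yaw 0.0476 rv [-3.1407e+00 -7.4800e-02  4.0000e-04] f [-3.3  0.  -5.4] w 40.1 g 30.0 q [0.02 0.65 1.89 0.   0.61 1.54]
[226 227 228 229 229 214 154  53  60  61  61  61  62  61  61  61  60  60
  60  60  59  59  58  58  58  58  58  58  58  57  56  57  56  56  56  56
  56  55  56  52  43 182 219 210 196 204 212 212 212 213 207 176 159 200
 218 218 213 201 189 178 170 162 154 146 136 126 113  94  50  45  45  45
  46  47  47]
```

Call:
step_arm([
  [-1, -0.04, 0, 0.01, 0, 0, 0],
  [-1, -0.04, 0, 0.01, 0, 0, 0],
  [-1, 0, 0, 0, 0, 0, 0],
  [-1, 0, 0, 0, 0, 0, 0],
  [-1, 0, 0, 0, 0, 0, 0],
  [-1, 0, 0, 0, 0, 0, 0],
])

```text
t: 10.12
ee_pos: [548.6, 21.6, 7.7]
orientation: [-3.141, -0.075, -0.0]
ft_force: [1.5, -0.4, -4.9]
width: 40.1
grasp_force: 30.0
```

```bash
python3 m.py
```

```text
t 10.12 p [548.6  21.6   7.7] yaw 0.0475 rv [-3.1407e+00 -7.4700e-02 -3.0000e-04] f [ 1.5 -0.4 -4.9] w 40.1 g 30.0 q [0.02 0.65 1.9  0.   0.6  1.54]
[ 59  61  62  61  61  61  61  60  60  61  60  60  60  59  59  59  58  58
  58  58  57  57  57  57  57  57  56  56  55  56  55  53  45 152 193 209
 213 216 215 214 214 218 206 178 161 214 221 219 212 203 190 180 171 163
 155 147 137 125 113  93  66  43  45  45  45  47  51  53  52  51  51  51
  51  51  51]
```

Call:
step_arm([
  [-1, 0, 0, 0.01, 0, 0, 0],
  [-1, 0, 0, 0.01, 0, 0, 0],
  [-1, 0, 0, 0, 0, 0, 0],
  [-1, 0, 0, 0, 0, 0, 0],
  [-1, 0, 0, 0, 0, 0, 0],
])

```text
t: 10.8
ee_pos: [548.8, 21.6, 7.3]
orientation: [-3.141, -0.075, -0.001]
ft_force: [-1.2, -0.3, 5.8]
width: 39.8
grasp_force: 30.0
```

```bash
python3 m.py | head -1
```

```text
t 10.8 p [548.8  21.6   7.3] yaw 0.0475 rv [-3.1407e+00 -7.4600e-02 -1.0000e-03] f [-1.2 -0.3  5.8] w 39.8 g 30.0 q [0.02 0.65 1.9  0.   0.6  1.54]
```

Last check: the tray's lift, measured by depth before and after.

```bash
python3 - <<'E'
from h import *
a=pickle.load(open('top.pkl','rb')); s0=pickle.load(open('scene.pkl','rb')); b=grab('top'); w=grab('wrist','w6.png')
def bandz(im,T,fish):
    hsv=cv2.cvtColor(im['pixels'],cv2.COLOR_RGB2HSV); return cv2.inRange(hsv,(105,120,60),(125,255,255))>0
def strip(im):
    m=np.zeros((400,640),bool); m[140:205,250:332]=1; return cloud(im,m)
A,B=strip(a),strip(b)
y=np.array([.047,-.9989]); x=np.array([.9989,.047]); c=np.array([603,24.3])
for lo,hi in ((-4,4),(8,28),(30,60)):
  z=[]
  for P in (A,B):
    d=P[:,:2]-c; u,v=d@x,d@y; q=P[(u>lo)&(u<hi)&(abs(v)>50)&(abs(v)<90)&(P[:,2]<45)&(P[:,2]>8)]; z.append((len(q),round(float(np.median(q[:,2])),1) if len(q) else None))
  print(lo,hi,z)
# wrist depth of band
m=bandz(w,None,1); m[:60]=m[:60]; v,u=np.nonzero(m&(w['depth']>0)); 
T=wcam(w); Z=[]
for i in range(len(v)):
    o,r=wray(w,u[i],v[i]); ca=r@T[:3,2]; Z.append(o+r*w['depth'][v[i],u[i]]/ca)
Z=np.array(Z); d=Z[:,:2]-c; uu=d@x; vv=d@y; q=(uu>5)&(uu<35)&(abs(vv)<90); print('band wrist',q.sum(),np.median(Z[q],0).round(1))
q=(abs(vv)<18)&(uu<-2)&(uu>-30); k=np.polyfit(uu[q],Z[q,2],1); print('ramp at bar centre z',np.polyval(k,0).round(1),'slope',k[0].round(3))
state()
E
```

```text
-4 4 [(91, 20.7), (16, 25.2)]
8 28 [(217, 22.0), (40, 26.3)]
30 60 [(321, 21.0), (297, 24.5)]
band wrist 11744 [618.2  25.2  28.7]
ramp at bar centre z 17.6 slope -0.263
t 10.95 p [548.8  21.6   7.3] yaw 0.0476 rv [3.1407e+00 7.4700e-02 1.0000e-03] f [-0.4 -0.4  5.9] w 39.8 g 30.0 q [ 0.02  0.65  1.9  -0.    0.6   1.54]
```

View pics/w6.png

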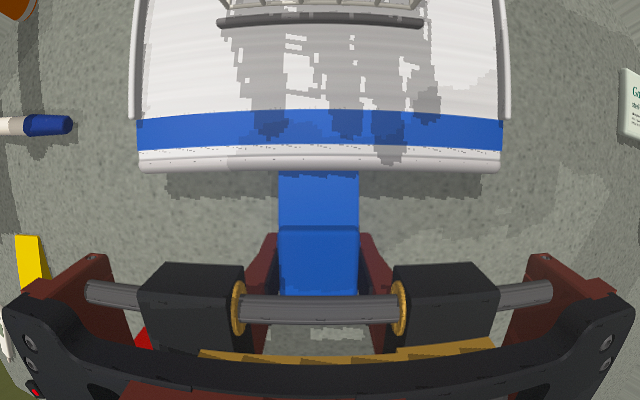

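The picture shows the wedge centred under the bar (u=318.5 against the bar's middle, 319.5) with its line hidden beneath the bar. The top camera's depth gives a lift of about 4.5 mm, and the wedge sits flat, gripped and still.

```bash
python3 -c "
from h import *
print(ctrl.close_job())"
```

```text
the job is handed in; nothing more can be done
None
```

The job is handed in: the blue wedge is under the middle of the tray's front bar, lifting it about 4.5 mm by the top camera's depth, and it is still gripped and flat on the worktop.

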